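# Tighten the filler plug of the desk humidifier

### The arm

A 6-joint arm with a two-finger parallel gripper is mounted at the origin on a cart in front of the work surface, level with it; the furniture and walls round the work are solid. World frame = base frame: x ahead of the robot, y to its left, z up, the work surface at z = 0. Lengths are in m, angles in rad, forces in N, time in s.
With the tool pointing down it reaches from about 0.3 to 0.825 m from the base axis. Payload 5.4 kg.
Tool frame: the origin (TCP) lies at the very end of the fingers, on their centre line; the grasp point (between the pads) lies 19 mm behind it; z points along the fingers, y is the line along which they close (so a half turn about z gives the same grasp; the last joint's range is limited). The gripper opens to 92 mm and grips with 3 to 60 N. Pads are 20 mm wide; open, the fingers measure 128 mm over their backs; the gripper's body (75 mm by 189 mm) begins 69 mm behind the grasp point.
Start: joints at [-1.352, 0.158, 1.597, -0, 1.386, -0.21], TCP at [0.239, -0.523, 0.215] pointing down, gripper open.
Joint ranges: [-2.91, 2.91], [-0.94, 2.29], [0.18, 2.7], [-1.29, 4.43], [0.17, 2.64], [-3, 3]. Speed limits (rad/s): [2.57, 2.57, 3.14, 3.14, 3.14, 3.14].

### API

Orientations are given as a rotation vector (axis times angle).
In Python, from workcell import bot gives the robot as it stands. Calls block until the motion is done:
- bot.goto(position, orientation): joint-space move of the TCP to a pose.
- bot.line_to(position, rot=None, max_speed=0.15): straight line of the TCP; rot=None keeps the orientation; max_speed is the mean speed in m/s.
- bot.set_joints(angles): joint-space move.
- bot.set_gripper(opening, newtons=None): opening from 0.0 (shut) to 1.0 (fully open); newtons is the grip in N (None keeps the last); returns when the fingers have stopped.
- bot.hold(seconds).
- bot.inverse_kinematics(position, orientation): joint angles nearest the present ones, or None.
- bot.read_camera(name): name is "scene" or "top"; returns a dict with "pixels" (384x512x3 uint8, blue, green, red), "fx", "fy", "cx", "cy" (pixels), "R" (3x3) and "t" (3): a world point X has camera coordinates R X + t. Camera axes: x right, y down, z forward; pixel columns grow to the right and rows downward; lengths in m; the calibration is good to about 2 mm. A picture is of the moment at which its call begins. There is no depth.
A pose or a line that the arm cannot do raises bot.MotionError and nothing moves.
- bot.job_done(): hands the job in; it is judged then, once.
Readings, each from a call of its own:
- bot.current_clock(): time.
- bot.current_joints(): joint angles.
- bot.current_joint_vel(): joint speeds.
- bot.current_effort(): joint torques, N m.
- bot.current_ee_pos(): TCP position.
- bot.current_tool_rot(): TCP orientation.
- bot.current_contact_force(): force on the tool from outside, world axes, zero at the start.
- bot.current_ft_torque(): the same for the moment, N m.
- bot.current_opening(): opening from 0.0 (shut) to 1.0 (fully open).
- bot.current_grip_force(): force on a finger pad.
Only numpy, scipy, OpenCV 4.12 (cv2) and the standard library are available. Lean on these libraries where they do the work, as an engineer would, in place of code of your own. Each camera call takes 0.05 s, during which the arm holds its last target. There are 200 camera calls.

### The job

The desk humidifier has been refilled and its brass filler plug only started by hand: take the T-handled plug key out of the holster on the humidifier's side, seat its flat end fully in the plug's slot and turn the plug clockwise until it is snug and watertight, by feel, without over-tightening it. Then put the key back upright in its holster, all the way down, and let go; the humidifier is full, so push on it only gently, and leave the other things on the desk where they are.

Things in the scene. Friction and masses are not known exactly. Their poses are not given: they have to be found in the camera images.
- key: Plug key: a flat steel bar, 28 mm (x) by 10 mm (y), with a black T handle, 112 mm tall. Origin at the middle of its lower end, z up along the bar. The lowest 6 mm taper to 23 by 5 mm. Handle: 66 mm along the key's x, 20 mm thick along its y, from 86 to 112 mm above the origin. 240 to 375 g. It starts upright in the holster, its handle at any yaw.
- key_handle (a point): Centre of the key's handle, on the key's axis, 99 mm above its lower end; axes as the key's. Grip here across the 20 mm (the key's y).
- plug: Round brass filler plug, 42 mm across, upright in the white filler neck. Origin at the centre of its top face, z up; slot 30 mm long (x) by 12 mm wide (y), 18 mm deep (the key fits at either half turn, 0.07 rad of play each way). Right-hand taper thread, 8 mm per turn: clockwise from above tightens and sinks it. Until the taper bites it takes 0.12 to 0.14 N m to turn.
- seat: Tapered rubber seat down inside the filler neck, on the plug's axis, hidden by the plug. How far down the taper bites differs every time: after 0.6 to 3.7 rad. From there the turning torque climbs by 0.6 N m per rad. Snug is 0.25 to 0.32 N m felt while turning (after stopping up to 0.1 N m less); from 0.5 N m the neck is overstrained. Let go, the plug eases back a little and stays snug.
- humidifier: White desk humidifier, fixed to the desk, 150 mm deep (x), 200 mm wide (y), grey deck 80 mm high. Origin under its centre; front faces its -x. Filler neck: ring of 57 mm outer diameter, rim 102 mm high, centre at x -5 mm, y -30 mm; the plug stands up to 4 mm above the rim. Mist outlet 107 mm high at x 28, y 62 mm.
- holster (a point): Centre of the rim of the key holster, an upright round grey tube on the humidifier's right (its -y) side, axis 118 mm from the humidifier's middle; rim 94 mm above the desk, bore 32 mm, 42 mm deep. With the key home its lower end is 42 mm below this point.
- glue_stick: Glue stick standing upright, 26 mm across, 97 mm tall, left of the humidifier; bystander. Origin under its centre.
- mint_tin: Small flat tin, 47x64x18 mm, lying right of the humidifier; bystander. Origin under its centre.
- marker_black: Marker pen lying flat, 138 mm long, 17 mm thick, behind the humidifier's right side; bystander. Origin under its centre.
There are look-alikes about, which are no part of the job. There is more than one size of the key; the job needs the larger.

How it is judged:
By the outcome, as a careful person would: the job done as asked, in the order asked, and still so for the second after the job is handed in, with the robot touching nothing.
It also fails if it takes over 64 s, if anything falls off the work surface, if the arm or the gripper's body presses on something with over 40 N, if the wrist force passes 120 N, or if a joint passes its speed limit or range.

## Working session

There is one attempt and no reset: what is moved stays moved. The work goes in short steps, each a Python script; the robot and the scene stay as the last script left them, time stands still between calls to the robot, and variables do not carry over. Pictures are saved under pics/ and viewed, at most 10 in all, crops included, and the job is handed in when it is done.

```bash
ls; mkdir -p pics; python3 - <<'E'
from workcell import bot
import cv2,numpy as np
for n in ("scene","top"):
    c=bot.read_camera(n); cv2.imwrite(f"pics/{n}0.png",cv2.resize(c["pixels"],(800,600),interpolation=cv2.INTER_CUBIC))
    np.savez(f"pics/{n}0.npz",**c)
    print(n,c["fx"],c["fy"],c["cx"],c["cy"],np.round(c["R"],3).tolist(),np.round(c["t"],3), -c["R"].T@c["t"])
print(bot.current_clock(),bot.current_tool_rot(),bot.current_contact_force(),bot.current_ft_torque())
E
```

```text
pics
scene 448.29411798896854 448.29411798896854 261.07160673194977 192.7238500377571 [[-0.536, -0.844, -0.004], [-0.594, 0.381, -0.708], [0.599, -0.377, -0.706]] [0.338 0.323 1.032] [-0.24531249  0.5513655   0.95838297]
top 401.35753864234016 401.35753864234016 252.6010515604576 197.35523006504158 [[-0.019, -1.0, 0.014], [-0.991, 0.017, -0.131], [0.131, -0.016, -0.991]] [0.072 0.507 1.003] [0.37265171 0.07899902 1.05953788]
0.1 [-3.06801614e+00 -6.68008114e-01  2.97877488e-05] [ 0.21080174 -0.62887591  0.24075092] [-0.03930981  0.00974559  0.0500641 ]
```

View pics/scene0.png

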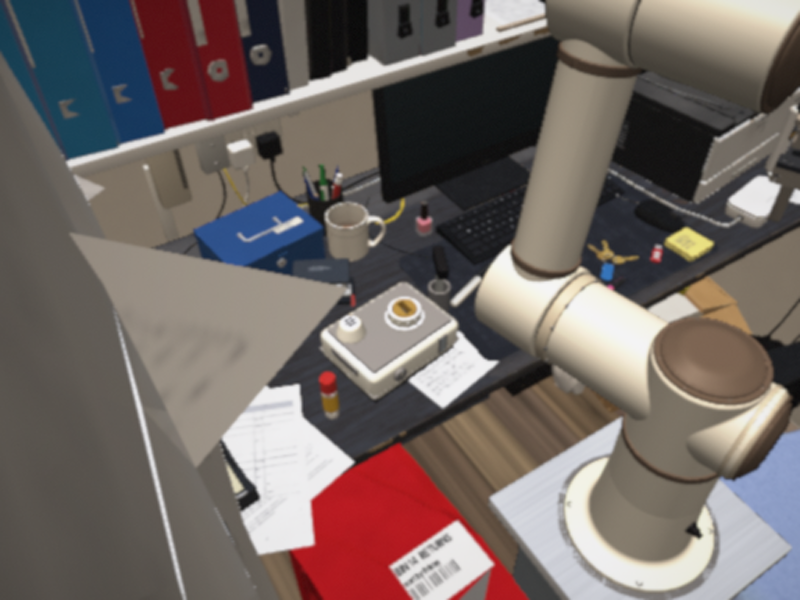

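View pics/top0.png

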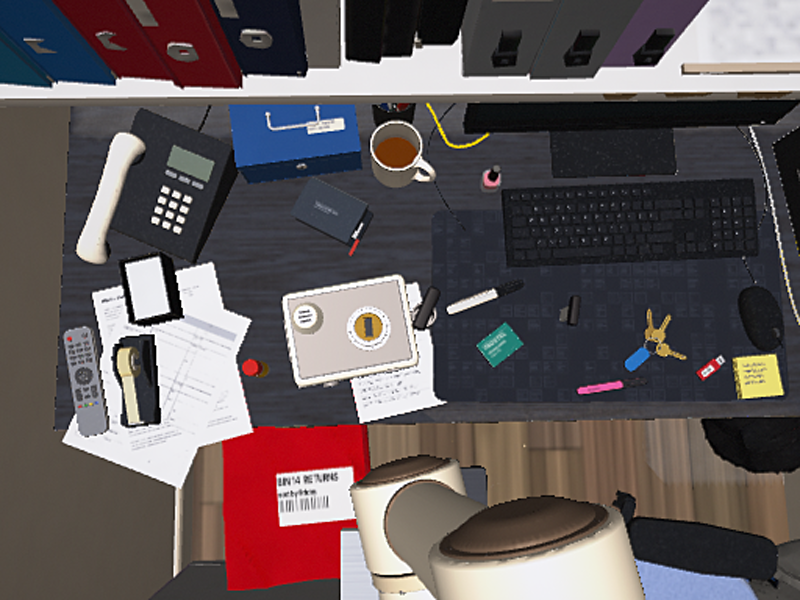

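The top view shows the humidifier around (350,330), the plug at (368,327), and the key handle in its holster at about (427,306). The smaller look-alike key is at (570,308). The scene view shows the same key at (440,265). I'll zoom in on both.

```bash
python3 - <<'E'
import cv2,numpy as np
t=np.load("pics/top0.npz")["pixels"][165:255,172:292]
s=np.load("pics/scene0.npz")["pixels"][145:260,195:325]
a=cv2.resize(t,None,fx=6,fy=6,interpolation=cv2.INTER_CUBIC)
b=cv2.resize(s,None,fx=5,fy=5,interpolation=cv2.INTER_CUBIC)
cv2.imwrite("pics/topc.png",a);cv2.imwrite("pics/scenec.png",b);print(a.shape,b.shape)
E
```

```text
(540, 720, 3) (575, 650, 3)
```

View pics/topc.png

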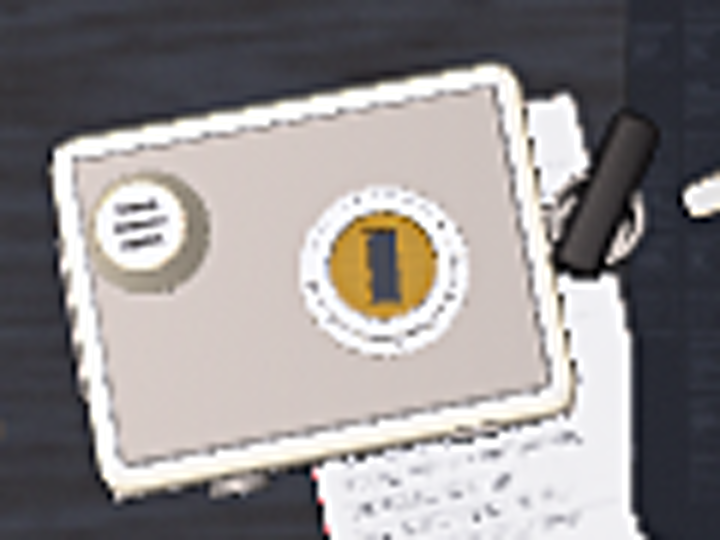

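View pics/scenec.png

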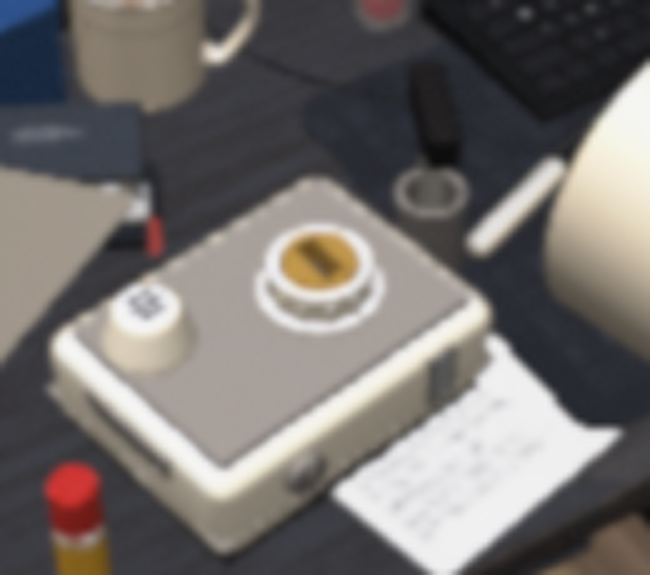

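```bash
cat > h.py <<'E'
import numpy as np,cv2
C={n:dict(np.load(f"pics/{n}0.npz")) for n in("top","scene")}
def ray(n,uv):
    c=C[n];d=c["R"].T@np.array([(uv[0]-c["cx"])/c["fx"],(uv[1]-c["cy"])/c["fy"],1]);return -c["R"].T@c["t"],d
def at_z(n,uv,z):
    o,d=ray(n,uv);return o+d*(z-o[2])/d[2]
def tri(a,b):
    o1,d1=ray("top",a);o2,d2=ray("scene",b);s=np.linalg.lstsq(np.c_[d1,-d2],o2-o1,rcond=None)[0]
    p,q=o1+s[0]*d1,o2+s[1]*d2;return (p+q)/2,np.linalg.norm(p-q)
def proj(n,P):
    c=C[n];X=np.atleast_2d(P)@c["R"].T+c["t"];return X[:,:2]/X[:,2:]*c["fx"]+[c["cx"],c["cy"]]
tc=lambda u,v:((u+.5)/6-.5+172,(v+.5)/6-.5+165)
sc=lambda u,v:((u+.5)/5-.5+195,(v+.5)/5-.5+145)
E
python3 - <<'E'
from h import *
def brass(n,box):
    x0,y0,x1,y1=box;im=C[n]["pixels"][y0:y1,x0:x1].astype(int)
    m=((im[...,2]-im[...,0])>50).astype(np.uint8)
    k=cv2.findContours(m,cv2.RETR_EXTERNAL,cv2.CHAIN_APPROX_NONE)[0];k=max(k,key=cv2.contourArea)
    e=cv2.fitEllipse(k);return (e[0][0]+x0,e[0][1]+y0),e
bt,e=brass("top",(222,195,250,222));bs,e2=brass("scene",(245,185,275,210))
print(bt,e,bs,e2); print("plug tri",tri(bt,bs)); print("top@.104",at_z("top",bt,.104),"scene",at_z("scene",bs,.104))
o=at_z("top",tc(141,225),.107);o2=at_z("scene",sc(147,303),.107);nk=at_z("top",tc(383,268),.102);n2=at_z("scene",sc(322,262),.102)
print("outlet",o,o2,"neck",nk,n2)
for p,q in((o,nk),(o2,n2)):
    d=(p-q)[:2];print(np.linalg.norm(d),np.arctan2(d[1],d[0])-np.arctan2(92,33))
# slot yaw by top image
im=C["top"]["pixels"];x0,y0=int(bt[0])-8,int(bt[1])-8;g=im[y0:y0+18,x0:x0+18].astype(int)
m=((g[...,2]-g[...,0])<40); yy,xx=np.mgrid[:18,:18]; m&=np.hypot(xx+x0-bt[0],yy+y0-bt[1])<7.0
w=np.c_[xx[m]+x0,yy[m]+y0]; W=np.array([at_z("top",p,.104) for p in w])[:,:2]
ev,V=np.linalg.eigh(np.cov(W.T));print("slot",W.mean(0),np.sqrt(12*ev),np.arctan2(V[1,1],V[0,1]))
a=at_z("top",tc(640,118),.164);b=at_z("top",tc(578,270),.164);print("handle",a,b,np.linalg.norm(a-b),(a+b)/2,np.arctan2(*(a-b)[1::-1]))
print("holster",at_z("top",tc(600,218),.094),at_z("scene",sc(431,190),.094))
E
```

```text
(235.42628383636475, 208.73113822937012) ((13.426283836364746, 13.731138229370117), (16.961505889892578, 17.011720657348633), 115.21538543701172) (258.27358627319336, 196.96271514892578) ((13.27358627319336, 11.962715148925781), (10.649581909179688, 14.741325378417969), 91.44641876220703)
plug tri (array([0.47303219, 0.1062636 , 0.10004203]), np.float64(0.0027781033203506797))
top@.104 [0.47178492 0.1050408  0.104     ] scene [0.47063722 0.10936304 0.104     ]
outlet [0.48911918 0.20092363 0.107     ] [0.49088849 0.20261719 0.107     ] neck [0.4707437  0.10513532 0.102     ] [0.47114445 0.10676293 0.102     ]
0.0975349149305118 0.15486864416300983
0.09786656746889404 0.14126171449397074
slot [0.47139084 0.10489435] [0.01014824 0.02914843] -3.140322506893849
handle [0.51949727 0.00581958 0.164     ] [0.46234495 0.0306033  0.164     ] 0.06229462156746659 [0.49092111 0.01821144 0.164     ] -0.40916867568432524
holster [0.49031024 0.01741194 0.094     ] [0.49275718 0.02119243 0.094     ]
```

```bash
python3 - <<'E'
from h import *
from scipy.optimize import minimize
# slot: render 30x12 slot within 42mm brass disc in an upsampled view, compare with "brassness"
def fit(n,x0,z=.104):
    im=C[n]["pixels"].astype(float);br=im[...,2]-im[...,0]
    u0=proj(n,np.r_[x0[:2],z])[0].round().astype(int);r=9
    ss=5;g=(np.arange((2*r+1)*ss)+.5)/ss-.5
    U,V=np.meshgrid(u0[0]-r+g,u0[1]-r+g)
    c=C[n];D=np.stack([(U-c["cx"])/c["fx"],(V-c["cy"])/c["fy"],np.ones_like(U)],-1)@c["R"]
    o=-c["R"].T@c["t"];P=(o+D*((z-o[2])/D[...,2])[...,None])[...,:2]
    I=br[u0[1]-r:u0[1]+r+1,u0[0]-r:u0[0]+r+1]
    def res(p):
        d=P-p[:2];R=np.hypot(*np.moveaxis(d,-1,0));a=d@[np.cos(p[2]),np.sin(p[2])];b=d@[-np.sin(p[2]),np.cos(p[2])]
        s=lambda v:1/(1+np.exp(-v/.0005))
        m=s(.021-R)*(1-s(.015-abs(a))*s(.006-abs(b)))
        m=m.reshape(2*r+1,ss,2*r+1,ss).mean((1,3)); m=cv2.GaussianBlur(m,(0,0),.6)
        A=np.c_[m.ravel(),np.ones(m.size)];q,e,*_=np.linalg.lstsq(A,I.ravel(),rcond=None);return e[0]
    best=min((minimize(res,[x0[0],x0[1],y],method="Nelder-Mead",options=dict(initial_simplex=[[x0[0],x0[1],y],[x0[0]+.003,x0[1],y],[x0[0],x0[1]+.003,y],[x0[0],x0[1],y+.1]])) for y in(-.2,0,.2)),key=lambda s:s.fun)
    return best.x,best.fun
print(fit("top",[.471,.105]),fit("scene",[.471,.108]))
# handle mask in top image
im=C["top"]["pixels"][165:255,172:292].astype(int);mx=im.max(2);sat=im[...,0]-im[...,2]
m=((mx<75)&(sat<12)).astype(np.uint8);m[:, :90]=0;m[:,112:]=0;m[:15]=0;m[48:]=0
n,l,st,ce=cv2.connectedComponentsWithStats(m);k=1+st[1:,4].argmax();yy,xx=np.where(l==k)
r=cv2.minAreaRect(np.c_[xx,yy].astype(np.float32));print(st[k],r)
print([at_z("top",(p[0]+172,p[1]+165),.16) for p in cv2.boxPoints(r)])
E
```

```text
(array([0.47171215, 0.10499887, 0.0722071 ]), np.float64(169664.3710141796)) (array([ 0.47115649,  0.10848387, -0.0138271 ]), np.float64(93752.01066810644))
[ 92  15  20  33 314] ((101.46688079833984, 30.27602767944336), (16.48175621032715, 32.606075286865234), 6.842773914337158)
[array([0.46089853, 0.04074256, 0.16      ]), array([0.53473948, 0.03021646, 0.16      ]), array([ 0.52958069, -0.00694177,  0.16      ]), array([0.45580109, 0.00398245, 0.16      ])]
```

```bash
python3 - <<'E'
from h import *
def box(c,y,hx,hy,zs):
    R=np.array([[np.cos(y),-np.sin(y)],[np.sin(y),np.cos(y)]]);q=np.array([[hx,hy],[-hx,hy],[-hx,-hy],[hx,-hy]])@R.T+c
    return [np.c_[q,np.full(4,z)] for z in zs]
t=np.linspace(0,2*np.pi,40);circ=lambda c,r,z:np.c_[c[0]+r*np.cos(t),c[1]+r*np.sin(t),0*t+z]
out=[]
for n,x,y,w,h,pl in(("top",220,180,66,50,(.4717,.105)),("scene",240,150,56,60,(.4711,.108))):
    f=8 if n=="top" else 6; im=cv2.resize(C[n]["pixels"][y:y+h,x:x+w],None,fx=f,fy=f,interpolation=cv2.INTER_CUBIC)
    dr=lambda P,c:cv2.polylines(im,[np.int32(((proj(n,P)-[x,y]+.5)*f))],True,c,1)
    dy=pl[1]-.105
    for q in box((.4905,.0185+dy),-.409,.033,.010,(.138,.164)):dr(q,(0,255,0))
    for q in box(pl,.05,.015,.006,(.104,)):dr(q,(0,0,255))
    dr(circ((.4895,.0187+dy),.016,.094),(255,255,0));dr(circ(pl,.021,.104),(255,0,0))
    out.append(cv2.copyMakeBorder(im,0,max(0,400-im.shape[0]),0,0,0))
hh=max(o.shape[0] for o in out);out=[cv2.copyMakeBorder(o,0,hh-o.shape[0],0,0,0) for o in out]
o=np.hstack(out);o=cv2.resize(o,None,fx=min(1,800/o.shape[1]),fy=min(1,800/o.shape[1]));print(o.shape);cv2.imwrite("pics/ov.png",o)
E
```

```text
(370, 800, 3)
```

View pics/ov.png

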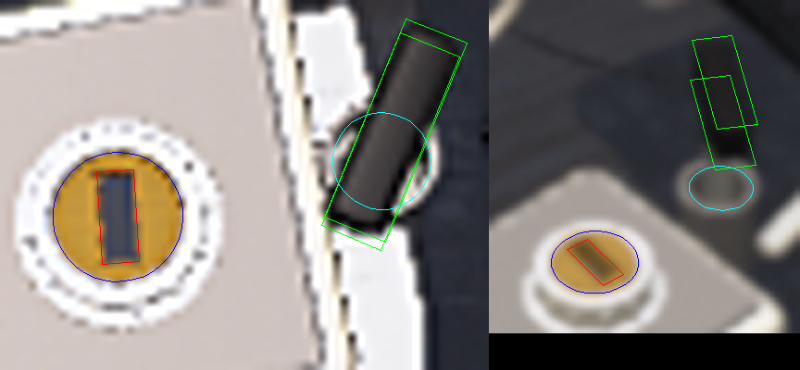

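The overlay (top view left, scene view right) matches:
- **Handle box:** centre (395,130), lines up with the handle.
- **Holster ring:** (383,160), lines up.
- **Plug and slot:** (117,217), slot yaw about 0.05.

Next I'll grasp the key.

```bash
cat > r.py <<'E'
from workcell import bot
import numpy as np
from scipy.spatial.transform import Rotation as Ro
def rot(psi): return (Ro.from_euler("z",psi)*Ro.from_euler("x",np.pi)).as_rotvec()
def psi(): 
    x=Ro.from_rotvec(bot.current_tool_rot()).as_matrix()[:,0]; return np.arctan2(x[1],x[0])
def ft(k=5,dt=.01):
    a=[]
    for _ in range(k): bot.hold(dt); a.append(np.r_[bot.current_contact_force(),bot.current_ft_torque()])
    return np.mean(a,0)
def st(s=""): print(s,"t",round(bot.current_clock(),2),"p",np.round(bot.current_ee_pos(),4),"psi",round(psi(),3),"j6",round(bot.current_joints()[5],2),"F",np.round(ft(),2),"op",round(bot.current_opening(),3),flush=True)
E
python3 - <<'E'
from r import *
P=np.array([.4905,.0192]);Q=rot(np.pi-.409)
print(bot.inverse_kinematics([*P,.24],Q), bot.inverse_kinematics([.4713,.1065,.166],rot(np.pi+.05)))
bot.set_gripper(.65)   # 60 mm
bot.goto([*P,.24],Q);st("above")
bot.line_to([*P,.133],max_speed=.1);st("down")
bot.set_gripper(0,60);st("grip");print(bot.current_grip_force())
E
```

```text
[-0.20763005 -0.08094157  1.79305883  0.          1.4294754  -1.36942638] [-0.02852781 -0.03946613  1.90266111  0.          1.27839767 -1.64932414]
above t 2.88 p [0.4906 0.0185 0.2399] psi 2.731 j6 -1.37 F [ 0.01 -0.36 -0.08  0.02 -0.12  0.02] op 0.647
down t 4.13 p [0.4911 0.0191 0.1338] psi 2.733 j6 -1.37 F [ 0.31 -0.23  0.27  0.02 -0.14  0.01] op 0.651
grip t 4.86 p [0.4906 0.0192 0.133 ] psi 2.733 j6 -1.37 F [ 1.07  0.57 -0.5   0.11 -0.28 -0.01] op 0.211
59.843130111694336
```

```bash
python3 - <<'E'
from r import *
import cv2
p=bot.current_ee_pos()
bot.line_to([.4905,.0192,.215],max_speed=.1);st("lift")
bot.line_to([.4713,.1065,.215],rot(np.pi+.05),max_speed=.12);bot.hold(.2);st("over")
ims=[]
for n in("top","scene"):
    c=bot.read_camera(n);np.savez(f"pics/{n}1.npz",**c)
    x,y,w,h=(200,165,80,75) if n=="top" else (215,120,80,100)
    ims.append(cv2.resize(c["pixels"][y:y+h,x:x+w],(400,int(h*400/w)),interpolation=cv2.INTER_CUBIC))
H=max(i.shape[0] for i in ims);cv2.imwrite("pics/over.png",np.hstack([cv2.copyMakeBorder(i,0,H-i.shape[0],0,0,0) for i in ims]))
E
```

```text
lift t 5.87 p [0.4899 0.0193 0.2141] psi 2.733 j6 -1.37 F [ 0.49  0.2  -2.45  0.02 -0.12  0.  ] op 0.215
over t 7.0 p [0.4715 0.1059 0.215 ] psi -3.093 j6 -1.65 F [-0.2   0.13 -2.11  0.06 -0.15 -0.  ] op 0.211
```

View pics/over.png

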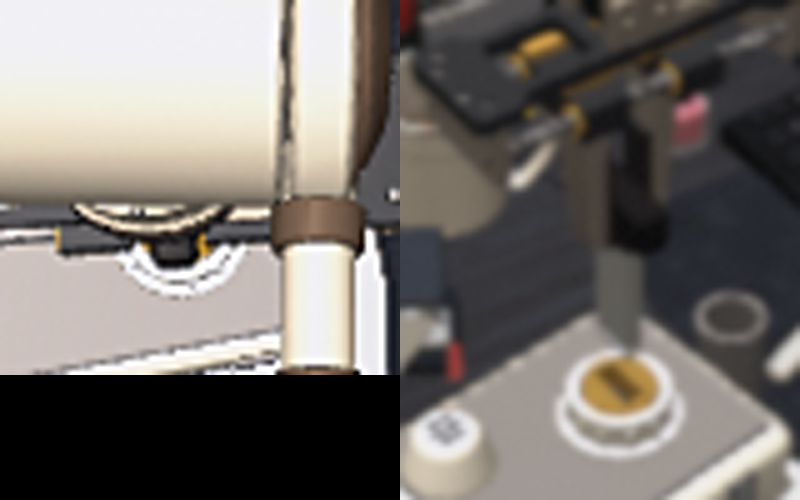

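The scene view shows the key upright in the gripper, its blade end at about (620,350) and over the plug at (620,388). The gripper blocks the top view. Next comes a guarded descent into the slot.

```bash
python3 - <<'E'
from r import *
import h
print("proj bottom in crop",(h.proj("scene",[.4713,.1065,.134])-[215,120]+.5)*5+[400,0],(h.proj("scene",[.4713,.1085,.134])-[215,120]+.5)*5+[400,0])
bot.line_to([.4713,.1065,.193],max_speed=.1);b=ft(10);print("base",b.round(3))
np.save("base.npy",b)
z=.193
while z>.160:
    z-=.0015;bot.line_to([.4713,.1065,z],max_speed=.05);f=ft(4)-b
    print(round(z,4),round(bot.current_ee_pos()[2],4),f.round(2),flush=True)
    if f[2]>4 or np.hypot(f[0],f[1])>4:break
st()
E
```

```text
proj bottom in crop [[622.33982092 344.46033603]] [[619.1221988  345.89422296]]
base [ 0.276 -0.06  -1.92   0.063 -0.153  0.007]
0.1915 0.1918 [-0.58  0.1  -0.25  0.03  0.02 -0.01]
0.19 0.1899 [-0.   -0.02 -0.65  0.01  0.03  0.01]
0.1885 0.1884 [-0.3   0.2  -0.7   0.    0.03  0.01]
0.187 0.1869 [-0.25 -0.23 -0.57  0.01  0.04  0.01]
0.1855 0.1854 [-0.25  0.41 -0.59  0.01  0.    0.01]
0.184 0.1839 [-0.38  0.11 -0.23  0.    0.02  0.  ]
0.1825 0.1824 [ 0.23  0.33 -0.33  0.01  0.04  0.01]
0.181 0.1809 [-0.23  0.31 -0.18 -0.03  0.03 -0.  ]
0.1795 0.1794 [-0.57 -0.55 -0.51 -0.04  0.02  0.05]
0.178 0.1779 [-0.17 -0.18 -0.49 -0.08 -0.02  0.  ]
0.1765 0.1764 [-0.28  0.09 -0.84 -0.14  0.    0.03]
0.175 0.1749 [-0.54 -0.77 -1.28 -0.14 -0.03  0.01]
0.1735 0.1734 [ 0.65 -0.54 -1.08 -0.15 -0.03 -0.  ]
0.172 0.1719 [ 0.05 -0.69 -0.94 -0.17 -0.02 -0.01]
0.1705 0.1704 [ 0.06 -0.79 -0.75 -0.19 -0.03 -0.01]
0.169 0.169 [ 0.66 -1.   -0.67 -0.18 -0.08  0.  ]
0.1675 0.1686 [-2.75 -0.32  7.88 -0.17  0.59  0.02]
 t 12.41 p [0.4717 0.1065 0.1686] psi -3.091 j6 -1.65 F [-2.56 -0.84  5.93 -0.1   0.43  0.02] op 0.215
```

```bash
cat > turn.py <<'E'
from r import *
import json,os
b=np.load("base.npy")
def load(): return json.load(open("s.json")) if os.path.exists("s.json") else dict(p=[.4715,.1065,.1683],a=0.0)
def turn(n,step,lim):
    s=load();p=np.array(s["p"]);a=s["a"];t0=bot.current_clock()
    for i in range(n):
        a+=step;p[2]-=.00127*step
        bot.line_to(p,rot(np.pi+.05-a),max_speed=.15)
        m0=bot.current_ft_torque()[2]-b[5]
        f=ft(4,.008)-b
        e=bot.current_ee_pos()
        p[:2]+=np.clip(f[:2]*4e-5,-3e-4,3e-4); p[2]+=np.clip((f[2]-3)*6e-5,-3e-4,3e-4)
        print(round(bot.current_clock(),2),"a",round(a,3),"act",round((np.pi+.05-psi()+np.pi)%(2*np.pi)-np.pi,3),"F",f[:3].round(1),"Mxy",f[3:5].round(2),"Mz %.3f %.3f"%(m0,f[5]),"z",round(e[2],4),flush=True)
        json.dump(dict(p=p.tolist(),a=a),open("s.json","w"))
        if f[5]>lim: print("LIM");return True
E
python3 -c "
from turn import *
turn(7,.08,.2)"
```

```text
12.73 a 0.08 act 0.078 F [-3.2 -2.6  6.9] Mxy [-0.75  0.64] Mz 0.002 -0.034 z 0.1686
13.02 a 0.16 act 0.157 F [-2.9 -3.1  6.8] Mxy [-0.77  0.6 ] Mz -0.016 0.003 z 0.1685
13.3 a 0.24 act 0.237 F [-2.5 -2.7  5.4] Mxy [-0.77  0.51] Mz 0.011 -0.019 z 0.1685
13.58 a 0.32 act 0.317 F [-1.8 -2.3  4.1] Mxy [-0.64  0.35] Mz 0.003 -0.033 z 0.1684
13.87 a 0.4 act 0.397 F [-0.7 -1.9  3.6] Mxy [-0.52  0.25] Mz 0.013 -0.010 z 0.1683
14.15 a 0.48 act 0.477 F [-1.  -1.6  2.7] Mxy [-0.34  0.15] Mz -0.021 0.006 z 0.1682
14.43 a 0.56 act 0.557 F [-0.7 -0.5  2. ] Mxy [-0.14  0.11] Mz 0.020 -0.015 z 0.1682
```

```bash
python3 - <<'E'
from r import *
import cv2
st()
c=bot.read_camera("scene");x,y,w,h=225,125,64,80
cv2.imwrite("pics/t1.png",cv2.resize(c["pixels"][y:y+h,x:x+w],None,fx=7,fy=7,interpolation=cv2.INTER_CUBIC))
E
```

```text
t 14.43 p [0.471  0.1062 0.1682] psi 2.635 j6 -1.09 F [-0.44  0.19 -0.32 -0.02 -0.04 -0.  ] op 0.213
```

View pics/t1.png

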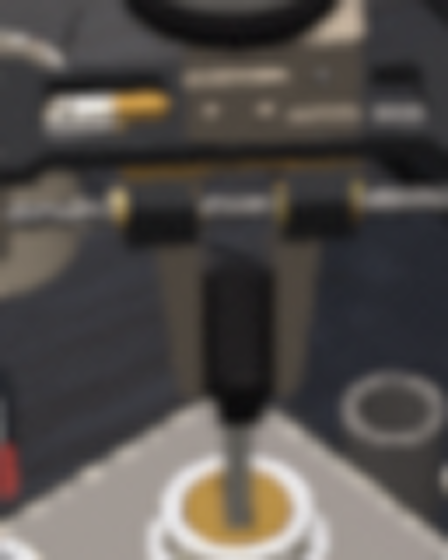

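The scene crop shows the blade in the slot at about (238,510), with slot and handle aligned. So the plug is turning with the key, and the stopped torque reading has relaxed. I'll keep turning and check whether readings right at the end of a move still catch motion.

```bash
python3 - <<'E'
from turn import *
s=load();p=np.array(s["p"]);a=s["a"]
for k,fn in enumerate(("line","goto","joints","line","goto","joints")):
    a+=.1;p[2]-=.00015
    R=rot(np.pi+.05-a);t0=bot.current_clock()
    if fn=="line":bot.line_to(p,R,max_speed=.15)
    elif fn=="goto":bot.goto(p,R)
    else:bot.set_joints(bot.inverse_kinematics(p,R))
    t1=bot.current_clock();v=bot.current_joint_vel()[5];m=[bot.current_ft_torque()[2]-b[5]]
    for _ in range(4):bot.hold(.004);m.append(bot.current_ft_torque()[2]-b[5])
    f=ft(4,.008)-b
    p[:2]+=np.clip(f[:2]*4e-5,-3e-4,3e-4); p[2]+=np.clip((f[2]-3)*6e-5,-3e-4,3e-4)
    print(fn,round(t1-t0,3),"a",round(a,2),"v",round(v,3),"m",np.round(m,3),"F",f.round(2),"act",round((np.pi+.05-psi()+np.pi)%(2*np.pi)-np.pi,3),flush=True)
    json.dump(dict(p=p.tolist(),a=a),open("s.json","w"))
    if f[5]>.12:break
E
```

```text
line 0.25 a 0.66 v -0.007 m [-0.061 -0.061 -0.061 -0.061 -0.061] F [-0.05  0.66  1.84  0.12  0.07 -0.02] act 0.657
goto 0.25 a 0.76 v -0.004 m [-0.009 -0.009 -0.009 -0.009 -0.009] F [-0.65  1.14  2.44  0.26  0.09 -0.01] act 0.756
joints 0.25 a 0.86 v -0.002 m [-0.013 -0.013 -0.013 -0.013 -0.013] F [-0.56  2.    3.52  0.42  0.09 -0.  ] act 0.856
line 0.25 a 0.96 v -0.001 m [-0.045 -0.045 -0.045 -0.045 -0.045] F [-0.42  2.26  3.17  0.49  0.06  0.  ] act 0.956
goto 0.25 a 1.06 v -0.002 m [-0.039 -0.039 -0.039 -0.039 -0.039] F [-0.04  2.36  3.19  0.58 -0.   -0.01] act 1.056
joints 0.25 a 1.16 v -0.002 m [0.029 0.029 0.029 0.029 0.029] F [-0.29  3.15  3.18  0.57 -0.06 -0.  ] act 1.156
```

```bash
sed -i 's/f\[:2\]\*4e-5/f[:2]*1e-4/; s/ft(4,.008)/ft(5,.02)/' turn.py; python3 -c "
from turn import *
turn(14,.1,.045)"
```

```text
16.56 a 1.26 act 1.256 F [0.7 2.7 3. ] Mxy [ 0.57 -0.14] Mz -0.006 0.007 z 0.1673
16.89 a 1.36 act 1.357 F [0.8 2.2 3.4] Mxy [ 0.44 -0.16] Mz 0.008 -0.014 z 0.1671
17.23 a 1.46 act 1.457 F [0.5 1.4 3.5] Mxy [ 0.26 -0.16] Mz -0.045 0.007 z 0.167
17.56 a 1.56 act 1.557 F [0.7 1.1 3. ] Mxy [ 0.13 -0.2 ] Mz -0.055 0.000 z 0.1668
17.89 a 1.66 act 1.657 F [0.7 0.2 3.5] Mxy [ 0.01 -0.19] Mz -0.025 0.012 z 0.1667
18.23 a 1.76 act 1.757 F [1.3 0.4 2.7] Mxy [-0.03 -0.23] Mz 0.065 0.012 z 0.1666
18.56 a 1.86 act 1.857 F [0.9 0.5 3.4] Mxy [-0.09 -0.17] Mz -0.047 -0.015 z 0.1665
18.89 a 1.96 act 1.957 F [1.  0.2 3.5] Mxy [-0.12 -0.16] Mz 0.037 0.006 z 0.1663
19.23 a 2.06 act 2.057 F [0.9 0.1 2.8] Mxy [-0.1  -0.15] Mz 0.009 -0.012 z 0.1662
19.56 a 2.16 act 2.157 F [0.8 0.4 3.2] Mxy [-0.11 -0.11] Mz -0.007 0.001 z 0.1661
19.89 a 2.26 act 2.257 F [ 0.9 -0.3  3. ] Mxy [-0.16 -0.15] Mz -0.025 -0.020 z 0.166
20.23 a 2.36 act 2.357 F [0.6 0.  3.2] Mxy [-0.14 -0.13] Mz 0.044 0.017 z 0.1659
20.56 a 2.46 act 2.457 F [ 1.1 -0.1  3.8] Mxy [-0.19 -0.12] Mz 0.010 0.075 z 0.1659
LIM
```

```bash
sed -i 's/ft(5,.02)/ft(20,.02)/' turn.py; python3 -c "
from turn import *
print((ft(20,.02)-b).round(3))
turn(3,.04,.15)"
```

```text
[ 0.72  -0.274  4.177 -0.2   -0.122  0.092]
21.48 a 2.5 act 2.5 F [ 0.6 -0.6  4.3] Mxy [-0.23 -0.08] Mz 0.160 0.172 z 0.1658
LIM
```

```bash
python3 -c "
from turn import *
print((ft(10,.02)-b)[5].round(3))
turn(1,.04,.2)
print((ft(15,.02)-b)[5].round(3))"
```

```text
0.173
22.23 a 2.54 act 2.54 F [ 0.8 -0.4  3.9] Mxy [-0.23 -0.1 ] Mz 0.208 0.190 z 0.1657
0.189
```

```bash
python3 -c "
from turn import *
turn(1,.025,.3)
s=load();p=np.array(s['p'])
# unload torque slightly within the slot play, then lift out
bot.line_to(p+[0,0,.0005],rot(np.pi+.05-s['a']+.03));print((ft(10,.02)-b).round(3))
bot.line_to(p+[0,0,.0007],rot(np.pi+.05-s['a']+.06));print((ft(10,.02)-b).round(3))
"
```

```text
23.06 a 2.565 act 2.565 F [ 0.6 -0.3  3.3] Mxy [-0.18 -0.1 ] Mz 0.210 0.229 z 0.1657
[ 1.444 -0.28  -0.401 -0.164 -0.331  0.064]
[ 1.417 -0.554 -2.493 -0.274 -0.239  0.034]
```

```bash
python3 -c "
from turn import *
s=load();p=np.array(s['p']);R=rot(np.pi+.05-s['a']+.05)
bot.line_to([p[0],p[1],p[2]+.008],R,max_speed=.05);print((ft(10,.02)-b).round(3))
bot.line_to([p[0],p[1],.2],R,max_speed=.06);print((ft(15,.02)-b).round(3));st()
"
```

```text
[-1.599 -0.798  1.532 -0.329  0.468  0.036]
[-0.253  0.13  -0.467 -0.071  0.15   0.011]
 t 25.19 p [0.4719 0.1072 0.1996] psi 0.677 j6 0.87 F [-0.17 -0.25 -2.2  -0.02 -0.   -0.01] op 0.218
```

Torque off-plug reads about 0, so the snug readings stand: roughly 0.27 N m while turning, 0.23 stopped. Now I'll return the key by replaying the original extraction pose, with a guarded descent.

```bash
python3 - <<'E'
from r import *
Q=rot(np.pi-.409);P=np.array([.4905,.0192])
p=bot.current_ee_pos();bot.line_to([p[0],p[1],.215],max_speed=.1)
j=bot.current_joints();j2=np.array(bot.inverse_kinematics([*P,.215],Q));print(j.round(2),j2.round(2))
bot.line_to([*P,.215],Q,max_speed=.05);bot.hold(.2);b=ft(10,.02);st("over holster")
z=.178;bot.line_to([*P,z],max_speed=.1)
while z>.134:
    z-=.003;bot.line_to([*P,z],max_speed=.06);f=ft(3,.02)-b
    print(round(z,4),f.round(2)[:5],flush=True)
    if f[2]>5 or np.hypot(*f[:2])>6:break
st()
E
```

```text
[-0.03 -0.08  1.84  0.    1.38  0.87] [-0.21 -0.06  1.83  0.    1.38 -1.37]
over holster t 28.11 p [0.4905 0.0192 0.215 ] psi 2.733 j6 -1.37 F [-0.04 -0.46 -2.39  0.02 -0.12 -0.01] op 0.213
0.175 [0.06 0.44 0.04 0.02 0.05]
0.172 [0.03 0.63 0.63 0.04 0.02]
0.169 [-0.3  -0.36  0.07  0.01  0.02]
0.166 [-0.1   0.18  0.57 -0.01  0.01]
0.163 [ 0.41 -0.1   0.27  0.01  0.02]
0.16 [-0.16  0.74 -0.11  0.    0.04]
0.157 [-0.01  0.73  0.26  0.02  0.02]
0.154 [-0.47  0.2  -0.04  0.02  0.02]
0.151 [ 0.56  0.17 -0.04  0.05  0.03]
0.148 [ 0.15 -0.02 -0.16  0.01  0.03]
0.145 [-0.43  0.22  0.26  0.01 -0.01]
0.142 [ 0.67  0.29 -0.1   0.01  0.02]
0.139 [ 0.13 -0.11  0.21 -0.    0.01]
0.136 [-0.39  0.39  0.22 -0.01  0.04]
0.133 [ 0.15  0.35  0.37  0.01 -0.09]
 t 33.17 p [0.4907 0.0192 0.133 ] psi 2.733 j6 -1.37 F [ 0.39 -0.03 -1.64  0.01 -0.26  0.  ] op 0.209
```

```bash
python3 - <<'E'
from r import *
import cv2
P=np.array([.4905,.0192]);b=ft(5,.02);z=.133
for _ in range(5):
    z-=.0005;bot.line_to([*P,z],max_speed=.05);f=ft(3,.02)
    if f[2]+2.4>3:break
print("z",z,f.round(2))
bot.set_gripper(.6,20);bot.hold(.2);st("released")
bot.line_to([*P,.24],max_speed=.1)
bot.line_to([.40,-.20,.25],max_speed=.3);bot.hold(.2);st("away")
ims=[]
for n in("top","scene"):
    c=bot.read_camera(n)
    x,y,w,h=(205,165,80,75) if n=="top" else (225,130,80,75)
    ims.append(cv2.resize(c["pixels"][y:y+h,x:x+w],(400,375),interpolation=cv2.INTER_CUBIC))
cv2.imwrite("pics/end.png",np.hstack(ims))
E
```

```text
z 0.1325 [-0.75 -0.01  3.11  0.05  0.04  0.01]
released t 34.47 p [0.4905 0.0192 0.1325] psi 2.733 j6 -1.37 F [ 0.07 -0.14  0.12  0.02 -0.15  0.02] op 0.604
away t 36.88 p [ 0.4004 -0.1989  0.2499] psi 2.735 j6 -1.9 F [-0.16 -0.25 -0.02  0.04 -0.13  0.01] op 0.598
```

View pics/end.png

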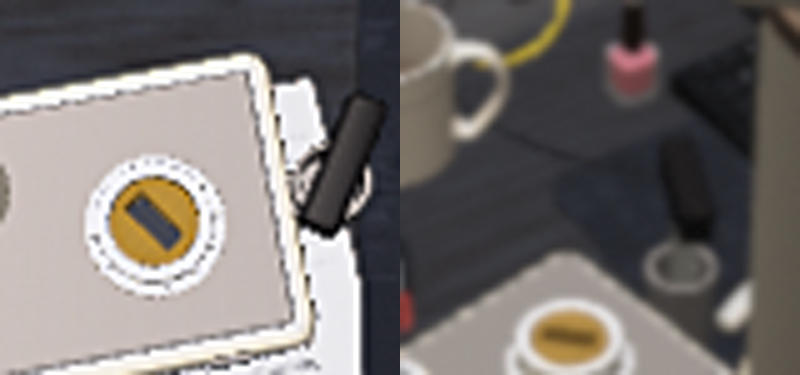

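The top view shows the key upright in its holster at (343,165), and the plug slot turned to about 0.7 rad, as expected. Nothing else in the two crops has moved, so I'm handing it in.

```bash
python3 -c "
from workcell import bot
print(bot.job_done(),bot.current_clock())"
```

```text
the job is handed in; nothing more can be done
the job is handed in; nothing more can be done
```

The plug is turned to an estimated 0.27 N m (inferred from stopped readings of about 0.23), inside the 0.25–0.32 snug range. The key is back fully down in its holster and released, and the job was handed in at about 37 s.

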